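# Lock up the study strongbox

### The job

Lock the strongbox on the desk: push its drawer fully shut, then turn the brass outer ring clockwise until its blue lug bears firmly on the red stop post, gently and without forcing it or moving the black dial inside it. Then, leaving the ring against its stop, turn the black inner dial until its white line points at the green dot, let go, and leave the other things on the desk and on the box where they are.

Things in the scene. Friction and masses are not known exactly. Their poses are not given: they have to be found in the camera images.
- strongbox: Grey steel box 200 x 240 x 110 mm (x, y, z), fixed to the desk; origin at the centre of its underside, its x axis points from the drawer side to the back, z up. Its back corner at +x, +y carries the paperweight. The concentric lock stands at the middle of its top.
- lock_axis (a point): Point where the lock's vertical axis meets the box top (110 mm above the desk). From this height the brass ring rises 28 mm, and the black dial above it a further 32 mm.
- drawer_face (a point): Point in the middle of the blue drawer front's outer face, 70 mm above the desk. The front is 240 mm wide, 108 mm high (1 to 109 mm above the desk), 12 mm thick, flat and without a protruding handle; it moves along the box's x axis.
- drawer (a joint): Drawer opening in m: 0 fully shut (a hard stop; the face is then 112 mm in front of the lock axis), up to 0.09 open. It starts 30 to 60 mm open; sliding friction about 2.5 N. It stays where it is left.
- bolt_ring: Outer brass ring, 60 mm in diameter, 28 mm high, standing on the box top; origin on the lock axis at the box top. Its x axis points along its blue lug, a bar 8 mm wide whose end stands 46 mm from the axis and whose top is 9 mm above the box top. Turns clockwise from above towards the stop, 0.5 to 1.45 rad away at the start; friction about 0.12 N m, and it stays where it is left. Grip it with the fingertips 11 mm or more above the box top to pass over the lug and stop post.
- lug (a point): Point in the middle of the blue lug's width, 40 mm from the lock axis, 5 mm above the box top.
- bolt_stop: Red-painted steel stop post, 8 mm in diameter, 9 mm high, fixed to the box top; how far round it stands differs every time. Origin on the lock axis at the box top; its x axis points along where the middle of the lug lies when the lug bears on the post, and the post's centre is at x = 40 mm, y = -8 mm in this frame. The post is rigid: once the lug touches, the torque on the ring rises steeply, 0.04 N m for each newton on the post.
- seat (a point): Point fixed to the stop post that the lug point reaches when the lug bears on the post (40 mm from the lock axis).
- dial (a joint): Angle in rad of the black inner dial: 0 when its white line points at the green dot, growing clockwise from above; stops at -2 and 2. It starts between -1.3 and -0.5 (so it must go clockwise). Friction about 0.03 N m; it stays where it is left and is not coupled to the ring.
- dial_tip (a point): Outer end of the white line on the black dial's flat top, 12 mm from the lock axis and 60 mm above the box top. The dial is a cylinder 26 mm in diameter that stands on the lock axis, 28 to 60 mm above the box top, so there is 32 mm of it above the ring to grip.
- green_dot (a point): Green dot of 12 mm on the box top, 64 mm from the lock axis towards the drawer side.
- paperweight: Loose green glass paperweight on the box top near its back corner, 40 mm across, 28 mm high; origin under its centre. Bystander.
- mug: Blue mug, 80 mm across, 90 mm high; origin under its centre. Bystander.
- books: Two stacked books, 150 x 210 x 55 mm; origin under the centre. Bystander.
- pen_cup: Leather pen cup, 72 mm across, 95 mm high, with pens up to 155 mm; origin under its centre. Bystander.
- stapler: Black and steel stapler, 140 x 34 x 43 mm; origin under its centre. Bystander.
- ink_jar: Amber glass jar, 52 mm across, 60 mm high; origin under its centre. Bystander.

How it is judged:
By the outcome, as a careful person would: the job done as asked, in the order asked, and still so for the second after the job is handed in, with the robot touching nothing.
It also fails if it takes over 72 s, if anything falls off the work surface, if the arm or the gripper's body presses on something with over 40 N, if the wrist force passes 120 N, or if a joint passes its speed limit or range.

### The arm

A 7-joint arm with a two-finger parallel gripper is mounted at the origin on the work surface. World frame = base frame: x ahead of the robot, y to its left, z up, the work surface at z = 0. Lengths are in m, angles in degrees, forces in N, time in s.
With the tool pointing down it reaches from about 0.425 to 0.875 m from the base axis. Payload 4.7 kg.
Tool frame: the origin (TCP) lies at the very end of the fingers, on their centre line; the grasp point (between the pads) lies 19 mm behind it (env.grasp_offset is the distance from the TCP to the grasp point, in m); z points along the fingers, y is the line along which they close (so a half turn about z gives the same grasp; the last joint's range is limited). The gripper opens to 87 mm and grips with 3 to 60 N. Pads are 19 mm wide; open, the fingers measure 117 mm over their backs; the gripper's body (75 mm by 190 mm) begins 51 mm behind the grasp point.
Start: joints at [-75.739, 18.392, -4.016, 83.108, 1.295, 78.541, -3.26], TCP at [0.151, 0.632, 0.223] pointing down, gripper open.
Joint ranges: [-163.93, 163.93], [-17.29, 119.83], [-79.2, 71.16], [3.27, 140.29], [-89.18, 269.18], [5.43, 117.66], [-154.24, 154.24]. Speed limits (degrees/s): [147.25, 147.25, 180, 180, 180, 180, 180].

### API

Orientations are given as [roll, pitch, yaw] about the fixed x, y, z axes, in that order (R = Rz(yaw) Ry(pitch) Rx(roll)).
In Python, from cell import env gives the robot as it stands. The module is installed in compiled form; this text tells all that it offers.
- The arm moves only by the tool drive_tool, never from a script. Its argument "moves" is one flat list of numbers, 5 for each row, row after row: the shift along the tool's x, y, z in units of 40 mm (1.0 is 40 mm), then the turn about the tool's z in units of 10 degrees (1.0 is 10 degrees), then the finger opening in mm, from 0 to 87. A call has 1 to 5 rows; each row is the pose to reach, as a shift and turn from the pose commanded when the call began, along the tool's axes at that moment; what a row does not reach only later rows make up. A row lasts 1/8 s, in which the tool goes at most 62.5 mm and 10.7 degrees, less where a joint would pass 70% of its speed; a pose out of reach is approached as far as the arm can. A call with a gripper value outside its range is refused whole. The fingers move at their own pace and stop on an object; "squeeze" is the grip in N (left out, the last holds). Time passes only in rows, so rows that repeat a pose let the fingers close. It gives the time, the measured TCP pose, the force, the opening and the grip force at its end, in the units of the state.
- env.get_obs(): the state, without advancing time (a new reading comes with each control period).
- env.read_camera(name): name is "scene" or "top" or "wrist"; returns (picture, depth): 420x560x3 uint8, red, green, blue; 420x560 float32, m along the optical axis (not along the pixel's ray), 0 where there is no reading.
- env.camera_model(name): a dict with "K" (3x3 intrinsics, pixels), "k1" (the pictures are not rectified: a ray, as slopes to the right and down, at radius r is drawn at 1 + k1 r^2 times it, then the intrinsics apply), "rvec" (rotation vector, rad) and "tvec" (3), from world to camera coordinates, as OpenCV has them; the wrist camera has in their place "tool_from_camera" (4x4, takes a point from camera to tool coordinates, whose origin is the TCP and whose axes are the flange's). Camera axes: x right, y down, z forward; pixel columns grow to the right and rows downward; lengths in m; the calibration is good to about 2 mm. A picture is of the moment at which its call begins: read the wrist's pose just before it. camera_model takes no time and is no camera call.
- env.sign_off(): hands the job in; it is judged then, once.
The state is a dict: "time_s": time; "qpos": joint angles; "joint_velocities": joint speeds; "effort": joint torques, N m; "tool_pos": TCP position; "tool_rot": TCP orientation; "force": force on the tool from outside, world axes, zero at the start; "wrist_torque": the same for the moment, N m; "grip_width": finger opening in m; "grasp_force": force on a finger pad.
Only numpy, scipy, OpenCV 4.12 (cv2) and the standard library are available. Lean on these libraries where they do the work, as an engineer would, in place of code of your own. Each camera call takes 0.05 s, during which the arm holds its last target. There are 200 camera calls.

## Working session

There is one attempt and no reset: what is moved stays moved. The work goes in short steps, Python scripts to look and compute and a tool call to move; the robot and the scene stay as the last step left them, time stands still between calls to the robot, and variables do not carry over. Pictures are saved under pics/ and viewed, at most 10 in all, crops included, and the job is handed in when it is done.

Besides the shell and the picture viewer there is one more tool, called as a command line: name --argument value ..., lists and objects as JSON in quotes. drive_tool: Moves the arm, as the interface text tells. Its arguments: {"type":"object","properties":{"moves":{"type":"array","items":{"type":"number"}},"squeeze":{"type":"number"}},"required":["moves"]}

```bash
mkdir -p pics
cat > h.py <<'E'
from cell import env
import numpy as np, cv2
from scipy.spatial.transform import Rotation as R
def ray(m,uv):
    K=np.array(m["K"]);p=np.array([(uv[0]-K[0,2])/K[0,0],(uv[1]-K[1,2])/K[1,1]]);q=p.copy()
    for _ in range(20): q=p/(1+m["k1"]*(q@q))
    return np.array([q[0],q[1],1.])
def pose(name,o=None):
    m=env.camera_model(name)
    if name=="wrist":
        T=np.array(m["tool_from_camera"]);Rt=R.from_euler('xyz',o["tool_rot"],degrees=True).as_matrix()
        return m,Rt@T[:3,:3],Rt@T[:3,3]+np.array(o["tool_pos"])
    A=cv2.Rodrigues(np.array(m["rvec"],float))[0]
    return m,A.T,-A.T@np.array(m["tvec"],float).ravel()
def onz(name,uv,z,o=None):
    m,A,c=pose(name,o);d=A@ray(m,uv);return c+d*(z-c[2])/d[2]
def atd(name,uv,dep,o=None):
    m,A,c=pose(name,o);return c+A@ray(m,uv)*dep
def save(name,fn,crop=None,s=1):
    im,d=env.read_camera(name);np.save('pics/'+fn+'_d.npy',d);cv2.imwrite('pics/'+fn+'_full.png',im[:,:,::-1])
    j=im[:,:,::-1]
    if crop: x,y,w,h=crop;j=j[y:y+h,x:x+w]
    cv2.imwrite('pics/'+fn+'.png',cv2.resize(j,None,fx=s,fy=s,interpolation=cv2.INTER_CUBIC));return im,d
E
python3 - <<'E'
from h import *
o=env.get_obs();print(o)
save("top","top",s=1.4);save("scene","scene",s=1.4)
E
```

```text
{'time_s': 0.0, 'qpos': array([-75.74023228,  18.43981124,  -4.01573987,  83.17523812,
         1.2947294 ,  78.5403251 ,  -3.25969066]), 'joint_velocities': array([ 0.05799671, -0.07725062,  0.05633739, -0.01024521,  0.08614313,
        0.05634744, -0.05525715]), 'effort': array([-3.47628984e-04, -4.91297364e+01, -4.03687572e-01, -3.12536645e+01,
       -6.38259854e-02,  4.35409416e-02,  1.66813134e-04]), 'tool_pos': array([0.15112551, 0.63161697, 0.22145007]), 'tool_rot': array([-1.79889855e+02,  5.41280419e-03,  1.66550448e+02]), 'force': array([ 0.05447394, -0.58286991, -0.33325797]), 'wrist_torque': array([0.02226801, 0.033814  , 0.00344981]), 'grasp_force': 0.0, 'grip_width': 0.08703304434772363}
```

View pics/top.png

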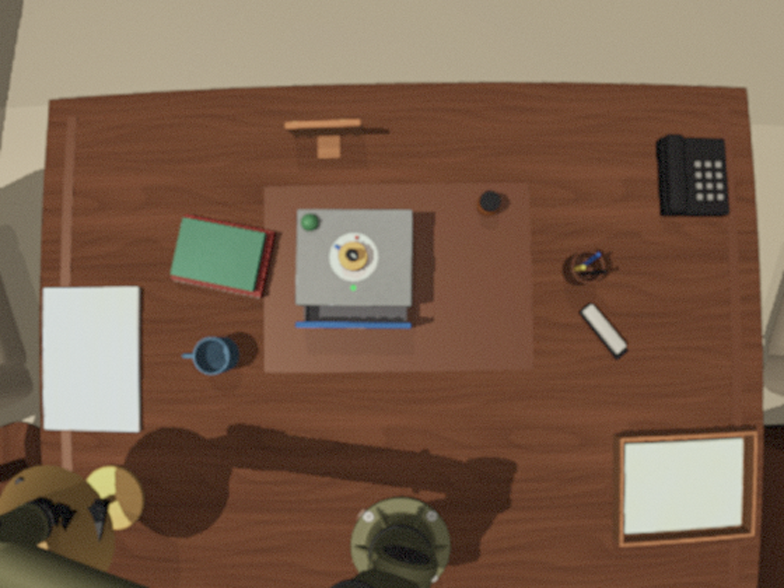

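View pics/scene.png

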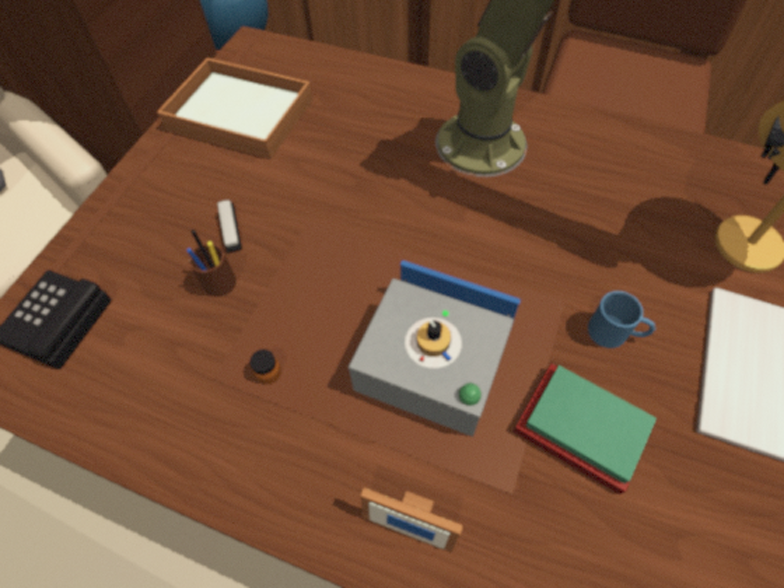

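The top view shows the lock at about (353,257), the green dot at (353,288), the drawer front at (354,324), the lug up-left and the red post straight up (coordinates in the 1.4x picture).

Run:
```python
from h import *
P=lambda u,v,z:print(np.round(onz("top",(u/1.4,v/1.4),z),4))
for u,v,z in [(353,254,.17),(353,257,.138),(353,288,.11),(297,324,.109),(411,324,.109),(297,210,.11),(412,210,.11),(297,304,.11),(412,304,.11),(335,246,.12),(357,238,.12),(310,222,.125),(213,357,.09)]:P(u,v,z)
m,A,c=pose("top");print(c)
im=cv2.imread('pics/top_full.png')[135:245,190:310];im=cv2.resize(im,None,fx=5,fy=5,interpolation=cv2.INTER_CUBIC);cv2.imwrite('pics/tc.png',im)
print(env.camera_model("wrist"))
```

```text
[0.6335 0.0838 0.17  ]
[0.6307 0.0865 0.138 ]
[0.5691 0.0893 0.11  ]
[0.4959 0.2066 0.109 ]
[ 0.4932 -0.0297  0.109 ]
[0.7344 0.2059 0.11  ]
[ 0.7302 -0.035   0.11  ]
[0.5374 0.2062 0.11  ]
[ 0.5344 -0.0324  0.11  ]
[0.6559 0.125  0.12  ]
[0.6718 0.0794 0.12  ]
[0.7062 0.1763 0.125 ]
[0.4274 0.391  0.09  ]
[ 0.49150415 -0.02735788  1.53521387]
{'K': array([[315.45921841,   0.        , 274.01141312],
       [  0.        , 315.45921841, 211.25313539],
       [  0.        ,   0.        ,   1.        ]]), 'k1': -0.0016590050504416318, 'tool_from_camera': array([[-0.00112227, -0.96114889, -0.27602816,  0.07431939],
       [ 0.9999984 , -0.00146256,  0.00102697,  0.00109081],
       [-0.00139078, -0.27602656,  0.961149  , -0.16321838],
       [ 0.        ,  0.        ,  0.        ,  1.        ]])}
```

View pics/tc.png

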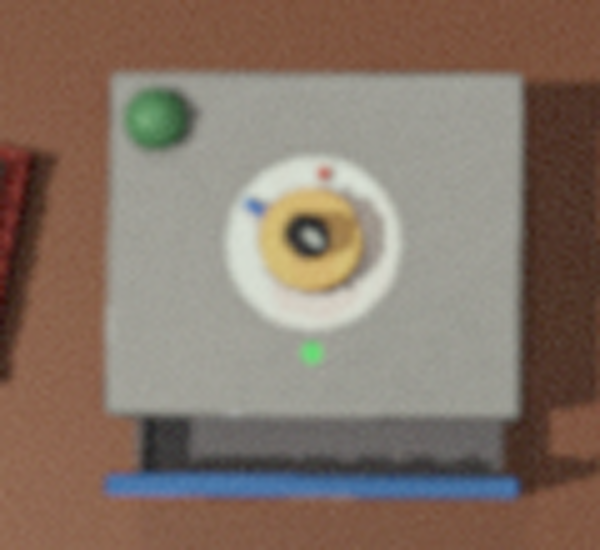

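The crop shows the lug up-left at (256,207), the post at (325,174), the dial at (308,237) and the drawer about 33 mm open. I'm heading for a point in front of the drawer.

```bash
cat >> h.py <<'E'
def to(p,yaw=None,o=None):
    o=o or env.get_obs();Rt=R.from_euler('xyz',o["tool_rot"],degrees=True).as_matrix()
    d=Rt.T@(np.array(p)-o["tool_pos"])/.04
    t=0 if yaw is None else -((yaw-o["tool_rot"][2]+180)%360-180)/10
    print("units",np.round(d,3),"turn",round(t,3))
E
python3 -c "
from h import *
to((.445,.086,.2),179.5)"
```

```text
units [-10.318 -11.558   0.56 ] turn -1.295
```

drive_tool --moves '[-1.5, -1.7, 0, -0.2, 60, -3, -3.4, 0, -0.4, 40, -4.5, -5, 0, -0.6, 20, -6, -6.7, 0.1, -0.8, 0, -7.2, -8.1, 0.2, -1.0, 0]' --squeeze 5

```text
time_s: 0.72
tool_pos: [0.3, 0.3549, 0.2186]
tool_rot: [180.0, 0.0, 176.6]
force: [0.8, 0.4, 0.4]
grip_width: 0.0444
grasp_force: 0.0
```

```bash
python3 -c "
from h import *
o=env.get_obs();print(o['time_s'],o['tool_pos'],o['tool_rot'],o['force'],o['grip_width']);to((.445,.086,.2),179.5);to((.445,.086,.068),179.5)"
```

```text
0.725 [0.29999793 0.35490155 0.21864707] [1.79994410e+02 7.08453418e-03 1.76609877e+02] [0.77966364 0.39296028 0.37105756] 0.0443846441541503
units [-4.016 -6.496  0.466] turn -0.289
units [-4.016 -6.497  3.766] turn -0.289
```

drive_tool --moves '[-0.8, -1.3, 0.1, -0.1, 0, -1.6, -2.6, 0.2, -0.2, 0, -2.4, -3.9, 0.3, -0.3, 0, -3.2, -5.2, 0.4, -0.3, 0, -4.0, -6.4, 0.5, -0.3, 0]'

```text
time_s: 1.35
tool_pos: [0.444, 0.0898, 0.1987]
tool_rot: [180.0, 0.0, 179.5]
force: [-0.1, 1.1, -0.7]
grip_width: 0.0021
grasp_force: 0.0
```

```bash
python3 -c "
from h import *
o=env.get_obs();print(o['time_s'],o['tool_pos'],o['tool_rot'],o['force'],o['grip_width']);to((.445,.086,.068),179.5)"
```

```text
1.35 [0.44398611 0.08982873 0.19871301] [1.79963075e+02 1.88766425e-02 1.79533015e+02] [-0.10045853  1.13453671 -0.71529111] 0.0020711707210641648
units [-0.025 -0.098  3.268] turn 0.003
```

drive_tool --moves '[0, 0, 1.1, 0, 0, 0, 0, 2.2, 0, 0, 0, -0.1, 3.2, 0, 0, 0, -0.1, 3.2, 0, 0]'

```text
time_s: 1.85
tool_pos: [0.4406, 0.0866, 0.0683]
tool_rot: [-179.8, -0.4, 179.5]
force: [-0.3, -0.3, 0.4]
grip_width: 0.0006
grasp_force: 0.0
```

drive_tool --moves '[-0.25, 0, 0, 0, 0, -0.5, 0, 0, 0, 0, -0.75, 0, 0, 0, 0, -1.0, 0, 0, 0, 0, -1.25, 0, 0, 0, 0]'

```text
time_s: 2.48
tool_pos: [0.4936, 0.0876, 0.0709]
tool_rot: [180.0, -0.1, 179.6]
force: [-3.6, -0.3, 2.3]
grip_width: 0.0004
grasp_force: 1.6
```

drive_tool --moves '[-0.1, 0, 0, 0, 0, -0.2, 0, 0, 0, 0, -0.3, 0, 0, 0, 0, -0.4, 0, 0, 0, 0]'

```text
time_s: 2.98
tool_pos: [0.5094, 0.0872, 0.0707]
tool_rot: [-180.0, -0.0, 179.5]
force: [-3.7, 0.3, 0.6]
grip_width: 0.0006
grasp_force: 1.4
```

drive_tool --moves '[-0.04, 0, 0, 0, 0, -0.08, 0, 0, 0, 0, -0.12, 0, 0, 0, 0]'

```text
time_s: 3.35
tool_pos: [0.5116, 0.0872, 0.0707]
tool_rot: [-180.0, -0.4, 179.5]
force: [-13.0, -0.5, 9.7]
grip_width: 0.0005
grasp_force: 6.4
```

drive_tool --moves '[-0.04, 0, 0, 0, 0, -0.04, 0, 0, 0, 0, 0.2, 0, 0, 0, 0, 0.6, 0, 0, 0, 20]'

```text
time_s: 3.85
tool_pos: [0.491, 0.0874, 0.0713]
tool_rot: [180.0, 0.2, 179.5]
force: [-0.0, 0.1, 0.3]
grip_width: 0.005
grasp_force: 0.0
```

drive_tool --moves '[0, 0, -1.4, 0, 40, 0, 0, -2.8, 0, 70, 0, 0, -4.2, 0, 80, -0.6, 0, -5, 0, 80, -1.2, 0, -5, 0, 80]'

```text
time_s: 4.47
tool_pos: [0.5404, 0.0876, 0.2748]
tool_rot: [179.8, 0.4, 179.6]
force: [-1.1, 0.4, -0.6]
grip_width: 0.0526
grasp_force: 0.0
```

```bash
python3 -c "
from h import *
o=env.get_obs();print(o['time_s'],o['tool_pos'],o['tool_rot'])
save('wrist','w1',s=1.4)
"
```

```text
4.475 [0.54044952 0.08758621 0.27483135] [179.80327735   0.43933427 179.58413641]
```

View pics/w1.png

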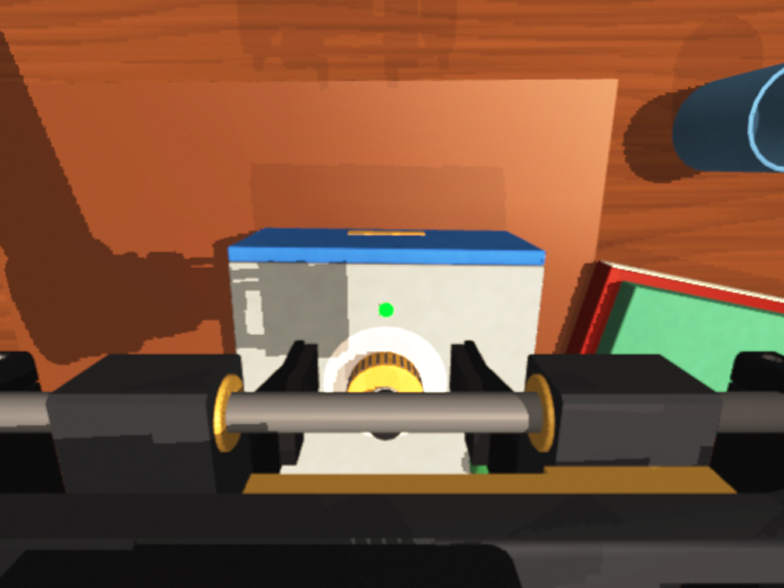

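The wrist view shows the drawer flush at (386,247), but the gripper hides the lock. I'll move past it so it comes into view.

drive_tool --moves '[-1.3, 0, 0, 0, 80, -2.6, 0, 0.3, 0, 80, -3.9, 0, 0.6, 0, 80, -3.9, 0, 0.6, 0, 80]'

```text
time_s: 5.03
tool_pos: [0.6948, 0.0856, 0.241]
tool_rot: [-179.7, -0.4, 179.5]
force: [-0.6, 0.7, -0.1]
grip_width: 0.0792
grasp_force: 0.0
```

```bash
python3 -c "
from h import *
o=env.get_obs();print(o['time_s'],o['tool_pos'],o['tool_rot'])
import json;json.dump({k:list(map(float,o[k])) for k in('tool_pos','tool_rot')},open('w2.json','w'))
save('wrist','w2')
m,A,c=pose('wrist',o)
p=A.T@(np.array([.634,.0865,.13])-c);u=int(m['K'][0][0]*p[0]/p[2]+274);v=int(315*p[1]/p[2]+211);x0,y0=max(u-100,0),max(v-75,0);print(x0,y0)
im=cv2.imread('pics/w2_full.png')[y0:y0+150,x0:x0+200]
cv2.imwrite('pics/w2c.png',cv2.resize(im,None,fx=4,fy=4,interpolation=cv2.INTER_CUBIC))
"
```

```text
5.025 [0.69482996 0.08559775 0.24102853] [-179.74092964   -0.36447951  179.49359909]
173 62
```

View pics/w2c.png

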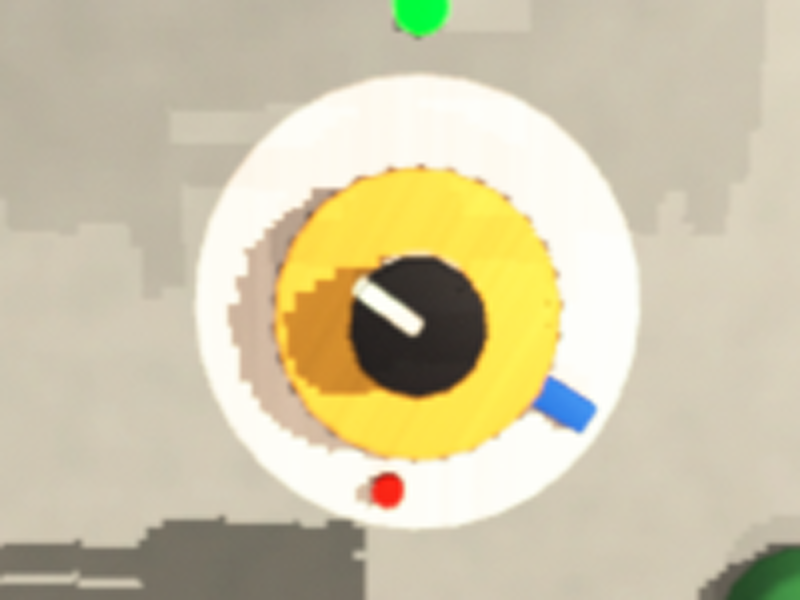

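The crop shows the ring centre at (418,313), dial at (418,325), white line end at (359,288), lug end at (588,412), post at (388,490) and dot at (421,8).

```bash
cat > m.py <<'E'
from h import *
import json
o=json.load(open('w2.json'))
P=lambda u,v,z:onz('wrist',(u/4+173-.375,v/4+62-.375),z,o)
for n,a in dict(disc=(418,301,.11),ring=(418,313,.138),dial=(418,325,.17)).items():print(n,np.round(P(*a),4))
c=(P(418,301,.11)+P(418,313,.138)+P(418,325,.17))/3
def az(q):
    d=q-c;return np.round([np.degrees(np.arctan2(d[1],d[0])),1e3*np.hypot(*d[:2])],1)
print('c',c,'lug end',az(P(587,413,.119)),'lug mid',az(P(568,404,.119)),'post',az(P(388,491,.119)),'dot',az(P(421,8,.11)))
a,b=P(360,287,.17),P(416,329,.17);d=a-b;print('line',az(a),np.degrees(np.arctan2(d[1],d[0])))
E
python3 m.py
```

```text
disc [0.6342 0.0895 0.11  ]
ring [0.6354 0.0893 0.138 ]
dial [0.6359 0.0891 0.17  ]
c [0.63517604 0.08932863 0.13933333] lug end [58.2 44.8] lug mid [57.4 40.1] post [-9.8 41.7] dot [178.8  62.2]
line [-119.8   12.2] -126.83511310023188
```

```bash
python3 -c "
from h import *
o=env.get_obs();print(o['qpos'],o['tool_pos'],o['wrist_torque'],o['force']);to((.635,.0885,.241),179.5);to((.635,.0885,.123),179.5)"
```

```text
[-32.45735672  26.66146349  33.95183387  74.09316459 -14.44704563
  83.77050573  89.7383523 ] [0.69385384 0.08548162 0.24354155] [ 0.00484993  0.01391566 -0.00507518] [-0.97989615  0.5455511  -0.29116952]
units [1.472 0.063 0.07 ] turn -0.001
units [1.458 0.071 3.02 ] turn -0.001
```

drive_tool --moves '[0.7, 0, 0, 0, 87, 1.45, 0.06, 0, 0, 87, 1.45, 0.06, 0.5, 0, 87, 1.45, 0.06, 1, 0, 87, 1.45, 0.06, 1, 0, 87]' --squeeze 12

```text
time_s: 5.7
tool_pos: [0.635, 0.0887, 0.2044]
tool_rot: [-179.9, -0.2, 179.5]
force: [-0.4, -0.2, -0.4]
grip_width: 0.087
grasp_force: 0.0
```

```bash
python3 -c "
from h import *
o=env.get_obs();print(o['tool_pos'],o['tool_rot'],o['wrist_torque'],o['force']);to((.635,.0885,.123),179.5)"
```

```text
[0.63495084 0.0886654  0.20435767] [-179.94889335   -0.22222644  179.54520122] [ 0.02541292 -0.00039038 -0.03737237] [-0.36080936 -0.23582209 -0.37373347]
units [-9.000e-03 -2.000e-03  2.034e+00] turn 0.005
```

drive_tool --moves '[0, 0, 0.7, 0, 87, 0, 0, 1.4, 0, 87, 0, 0, 2.0, 0, 87, 0, 0, 2.0, 0, 87]'

```text
time_s: 6.2
tool_pos: [0.6353, 0.0883, 0.1248]
tool_rot: [-179.9, -0.2, 179.5]
force: [0.1, 0.8, 0.1]
grip_width: 0.0873
grasp_force: 0.0
```

drive_tool --moves '[0, 0, 0, 0, 66, 0, 0, 0, 0, 60, 0, 0, 0, 0, 50, 0, 0, 0, 0, 50, 0, 0, 0, 0, 50]'

```text
time_s: 6.82
tool_pos: [0.6368, 0.0881, 0.1277]
tool_rot: [-180.0, 0.1, 179.5]
force: [0.5, -1.8, 4.1]
grip_width: 0.0597
grasp_force: 12.0
```

```bash
python3 -c "
from h import *
o=env.get_obs();print(o['tool_pos'],o['tool_rot'],o['wrist_torque'],o['force'])"
```

```text
[0.63677262 0.08809221 0.12765628] [-1.79980084e+02  6.80821710e-02  1.79528621e+02] [-0.39441404  0.07383744  0.08780038] [ 0.48330502 -1.80462615  4.11685773]
```

drive_tool --moves '[0, 0, 0, 0.5, 50, 0, 0, 0, 1.0, 50, 0, 0, 0, 1.5, 50, 0, 0, 0, 2.0, 50, 0, 0, 0, 2.5, 50]'

```text
time_s: 7.45
tool_pos: [0.6366, 0.0873, 0.1277]
tool_rot: [-180.0, 0.1, 154.3]
force: [-0.3, -2.8, 3.7]
grip_width: 0.0593
grasp_force: 12.0
```

```bash
python3 -c "
from h import *
o=env.get_obs();print(o['tool_pos'],o['tool_rot'],o['wrist_torque'],o['force'],o['qpos'][6])"
```

```text
[0.63664479 0.08733369 0.12766987] [-1.79951873e+02  7.09209167e-02  1.54348178e+02] [-0.70101338  0.21106594  0.16655775] [-0.29128454 -2.75201484  3.69567704] 65.63843800152657
```

drive_tool --moves '[0, 0, 0, 0.5, 50, 0, 0, 0, 1.0, 50, 0, 0, 0, 1.5, 50, 0, 0, 0, 2.0, 50, 0, 0, 0, 2.3, 50]'

```text
time_s: 8.07
tool_pos: [0.6362, 0.0868, 0.1276]
tool_rot: [-179.9, 0.1, 131.4]
force: [-2.0, -4.3, 4.6]
grip_width: 0.0594
grasp_force: 12.0
```

```bash
cat > s.py <<'E'
from h import *
o=env.get_obs();print(o['time_s'],o['tool_pos'],o['tool_rot'],'tau',o['wrist_torque'],'F',o['force'],o['grip_width'],o['grasp_force'])
E
python3 s.py
```

```text
8.075 [0.63618705 0.08677515 0.12764063] [-1.79914915e+02  7.19219045e-02  1.31380827e+02] tau [-0.91672497  0.49531884  0.18060345] F [-2.04811018 -4.34430781  4.59180125] 0.059423995743503155 12.000146359205246
```

drive_tool --moves '[-0.01, -0.025, 0, 0.2, 50, -0.01, -0.025, 0, 0.4, 50]'

```text
time_s: 8.32
tool_pos: [0.6361, 0.0867, 0.1276]
tool_rot: [-180.0, 0.1, 127.4]
force: [-2.2, -2.0, 6.3]
grip_width: 0.0594
grasp_force: 12.0
```

```bash
python3 s.py
```

```text
8.325 [0.6360609  0.08666972 0.12761892] [-1.79998189e+02  5.96833629e-02  1.27433330e+02] tau [-0.88987855  0.39654912  0.13580987] F [-2.2101483  -1.96874786  6.27924319] 0.059373136551137996 11.999722123146057
```

drive_tool --moves '[0, 0, 0, 0.1, 50, 0, 0, 0, 0.2, 50]'

```text
time_s: 8.57
tool_pos: [0.636, 0.0866, 0.1276]
tool_rot: [-180.0, 0.1, 125.5]
force: [-1.2, -2.3, 5.6]
grip_width: 0.0595
grasp_force: 12.0
```

```bash
python3 s.py
```

```text
8.575 [0.6360397  0.08663226 0.12763099] [-1.79990274e+02  6.22082149e-02  1.25465581e+02] tau [-0.80997392  0.37949328  0.18286958] F [-1.20162564 -2.34342332  5.56457387] 0.059541899724696715 12.000107914209366
```

drive_tool --moves '[0, 0, 0, 0.1, 50, 0, 0, 0, 0.1, 50]'

```text
time_s: 8.82
tool_pos: [0.636, 0.0866, 0.1276]
tool_rot: [-180.0, 0.1, 124.5]
force: [-2.1, -4.5, 5.9]
grip_width: 0.0597
grasp_force: 12.0
```

```bash
python3 s.py; python3 -c "
from h import *
save('scene','s2',(230,190,150,100),5)"
```

```text
8.825 [0.63596716 0.08658232 0.12758823] [-1.79982862e+02  5.78222263e-02  1.24474330e+02] tau [-0.81122757  0.38113019  0.01447335] F [-2.05713104 -4.49052638  5.85245999] 0.05965013578092804 12.000503987073898
```

```bash
cat > t.py <<'E'
from h import *
a=[]
for i in range(8):
    env.read_camera("top");o=env.get_obs();a.append([o['wrist_torque'][2],o['effort'][6],o['tool_rot'][2]])
print(np.round(a,3).T,np.mean(a,0),o['time_s'])
E
python3 t.py
```

```text
[[ 4.40000e-02 -1.60000e-02  6.60000e-02  4.30000e-02  4.80000e-02
   2.30000e-02  3.40000e-02  2.60000e-02]
 [-1.80000e-02 -1.90000e-02 -1.90000e-02 -1.90000e-02 -2.00000e-02
  -2.00000e-02 -2.00000e-02 -2.00000e-02]
 [ 1.24480e+02  1.24476e+02  1.24481e+02  1.24476e+02  1.24478e+02
   1.24478e+02  1.24478e+02  1.24476e+02]] [ 3.33492818e-02 -1.92492869e-02  1.24477833e+02] 9.275
```

View pics/s2.png

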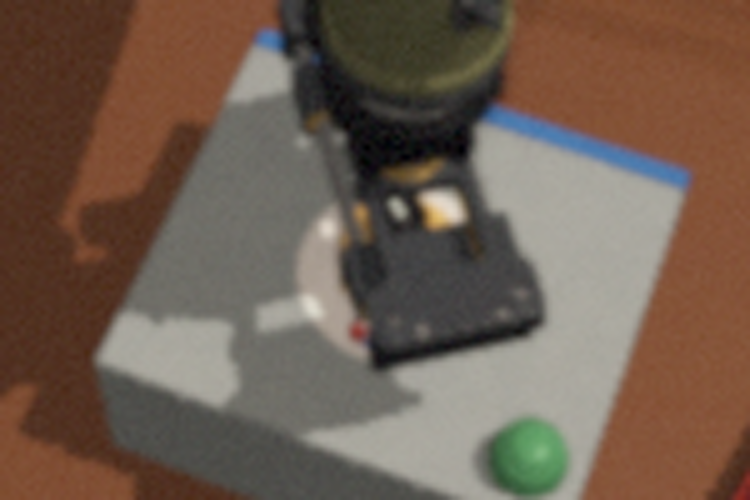

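The crop shows the blue lug right by the red post at (358,330), so I'll go in 1° steps and read the joint-7 effort, which is quiet.

drive_tool --moves '[0, 0, 0, 0.05, 50, 0, 0, 0, 0.1, 50]'

```text
time_s: 9.52
tool_pos: [0.636, 0.0866, 0.1276]
tool_rot: [-180.0, 0.1, 123.5]
force: [-1.3, -3.6, 6.5]
grip_width: 0.0594
grasp_force: 12.0
```

```bash
sed -i 's/range(8)/range(4)/' t.py; python3 t.py
```

```text
[[ 9.80000e-02  7.00000e-02  9.00000e-02  5.70000e-02]
 [-1.12000e-01 -1.04000e-01 -7.10000e-02 -6.60000e-02]
 [ 1.23461e+02  1.23486e+02  1.23484e+02  1.23483e+02]] [ 7.88128850e-02 -8.80250952e-02  1.23478558e+02] 9.725
```

drive_tool --moves '[0, 0, 0, 0.05, 50, 0, 0, 0, 0.1, 50]'

```text
time_s: 9.98
tool_pos: [0.636, 0.0866, 0.1276]
tool_rot: [-180.0, 0.1, 122.5]
force: [-0.9, -2.7, 6.9]
grip_width: 0.0597
grasp_force: 12.0
```

```bash
python3 t.py
```

```text
[[ 1.07000e-01  9.00000e-02  1.16000e-01  1.58000e-01]
 [-1.56000e-01 -1.42000e-01 -1.07000e-01 -1.02000e-01]
 [ 1.22464e+02  1.22488e+02  1.22489e+02  1.22488e+02]] [ 1.17700407e-01 -1.26643668e-01  1.22482168e+02] 10.175
```

drive_tool --moves '[0, 0, 0, 0.05, 50, 0, 0, 0, 0.1, 50]'

```text
time_s: 10.42
tool_pos: [0.636, 0.0865, 0.1276]
tool_rot: [-180.0, 0.1, 121.5]
force: [-2.7, -3.8, 6.7]
grip_width: 0.0597
grasp_force: 12.0
```

```bash
python3 t.py
```

```text
[[  0.545   0.44    0.484   0.43 ]
 [ -0.512  -0.497  -0.461  -0.456]
 [121.531 121.549 121.553 121.559]] [  0.47455888  -0.48162385 121.54786928] 10.625
```

drive_tool --moves '[0, 0, 0, 0.05, 50, 0, 0, 0, 0.1, 50]'

```text
time_s: 10.88
tool_pos: [0.6359, 0.0866, 0.1275]
tool_rot: [-180.0, 0.1, 120.5]
force: [-2.6, -3.2, 6.3]
grip_width: 0.0597
grasp_force: 12.0
```

```bash
python3 t.py
```

```text
[[  0.439   0.439   0.417   0.45 ]
 [ -0.49   -0.475  -0.44   -0.434]
 [120.524 120.552 120.551 120.553]] [  0.43645797  -0.45955691 120.5452116 ] 11.075
```

The torque rose steeply to about 0.48 N m (roughly 9 N on the post) and then the pads just slipped, so the ring is seated. Releasing and moving up to the dial.

drive_tool --moves '[0, 0, 0, 0, 87, 0, 0, 0, 0, 87, 0, 0, 0, 0, 87, 0, 0, -0.3, 0, 87, 0, 0, -0.6, 0, 87]'

```text
time_s: 11.7
tool_pos: [0.6361, 0.0878, 0.1519]
tool_rot: [180.0, 0.0, 120.5]
force: [-0.9, -0.8, 0.5]
grip_width: 0.0867
grasp_force: 0.0
```

```bash
python3 s.py; python3 -c "
from h import *
to((.6355,.0875,.148))"
```

```text
11.7 [0.63605464 0.08784679 0.15193209] [1.79969753e+02 6.45273739e-03 1.20545559e+02] tau [-0.04557537 -0.01187677 -0.01729953] F [-0.90621171 -0.81959733  0.47660592] 0.08674641158293261 0.0
units [-0.    -0.016  0.098] turn 0
```

drive_tool --moves '[0, -0.02, 0.1, 0, 50, 0, -0.02, 0.1, 0, 30, 0, -0.02, 0.1, 0, 20, 0, -0.02, 0.1, 0, 15, 0, -0.02, 0.1, 0, 15]' --squeeze 8

```text
time_s: 12.32
tool_pos: [0.6351, 0.0874, 0.1467]
tool_rot: [-180.0, -0.0, 120.5]
force: [-0.1, -0.5, -0.1]
grip_width: 0.045
grasp_force: 0.0
```

drive_tool --moves '[0, 0, 0, 0, 15, 0, 0, 0, 0, 15]'

```text
time_s: 12.58
tool_pos: [0.6353, 0.0874, 0.1469]
tool_rot: [180.0, 0.0, 120.5]
force: [0.5, 0.2, -0.9]
grip_width: 0.0257
grasp_force: 8.0
```

```bash
python3 s.py
```

```text
12.575 [0.63528552 0.08741158 0.1469181 ] [1.79980404e+02 2.84210308e-03 1.20547466e+02] tau [-0.02764169 -0.04905911 -0.01261149] F [ 0.53292349  0.24989162 -0.86902082] 0.02572695968691444 7.9996224388014525
```

drive_tool --moves '[0, 0, 0, 0.7, 15, 0, 0, 0, 1.4, 15, 0, 0, 0, 2.1, 15, 0, 0, 0, 2.8, 15, 0, 0, 0, 3.5, 15]'

```text
time_s: 13.2
tool_pos: [0.6349, 0.0874, 0.1469]
tool_rot: [-180.0, -0.0, 85.3]
force: [-0.3, -0.3, 1.7]
grip_width: 0.0258
grasp_force: 8.0
```

drive_tool --moves '[0, 0, 0, 0.7, 15, 0, 0, 0, 1.4, 15, 0, 0, 0, 2.1, 15, 0, 0, 0, 2.1, 15]'

```text
time_s: 13.7
tool_pos: [0.6346, 0.0874, 0.1469]
tool_rot: [-179.9, 0.0, 64.6]
force: [-2.6, -0.9, 1.8]
grip_width: 0.0257
grasp_force: 8.0
```

```bash
python3 s.py
```

```text
13.7 [0.63463847 0.0873685  0.1468844 ] [-1.79941038e+02  3.93832594e-02  6.46197051e+01] tau [-0.14753033  0.62884932 -0.02967953] F [-2.64683784 -0.86935432  1.84569082] 0.025679978110635833 8.000504623632878
```

drive_tool --moves '[0, 0, 0, 0, 60, 0, 0, 0, 0, 60, 0, 0, -1.0, 0, 60, 0, 0, -2.2, 0, 60, -0.5, 0, -2.4, 0, 60]'

```text
time_s: 14.32
tool_pos: [0.6288, 0.0704, 0.2462]
tool_rot: [179.7, -0.2, 64.8]
force: [-0.6, -0.9, -0.2]
grip_width: 0.059
grasp_force: 0.0
```

drive_tool --moves '[-1.0, 0, 0, 0, 60, -1.0, 0, 0, 0, 60, -1.0, 0, 0, 0, 60]'

```text
time_s: 14.7
tool_pos: [0.6091, 0.0334, 0.2424]
tool_rot: [-180.0, -0.1, 64.5]
force: [0.4, 0.6, -0.8]
grip_width: 0.0598
grasp_force: 0.0
```

```bash
python3 -c "
from h import *
env.read_camera('top')
o=env.get_obs();print(o['time_s'],o['tool_pos'],o['tool_rot'])
import json;json.dump({k:list(map(float,o[k])) for k in('tool_pos','tool_rot')},open('w3.json','w'))
save('wrist','w3')
m,A,c=pose('wrist',o)
p=A.T@(np.array([.634,.0875,.13])-c);u=int(m['K'][0][0]*p[0]/p[2]+274);v=int(315*p[1]/p[2]+211);x0,y0=max(u-100,0),max(v-75,0);print(x0,y0)
im=cv2.imread('pics/w3_full.png')[y0:y0+150,x0:x0+200]
cv2.imwrite('pics/w3c.png',cv2.resize(im,None,fx=4,fy=4,interpolation=cv2.INTER_CUBIC))
"
```

```text
14.75 [0.60925285 0.03410164 0.24229411] [-1.79954750e+02 -2.49710997e-02  6.46188857e+01]
172 68
```

View pics/w3c.png

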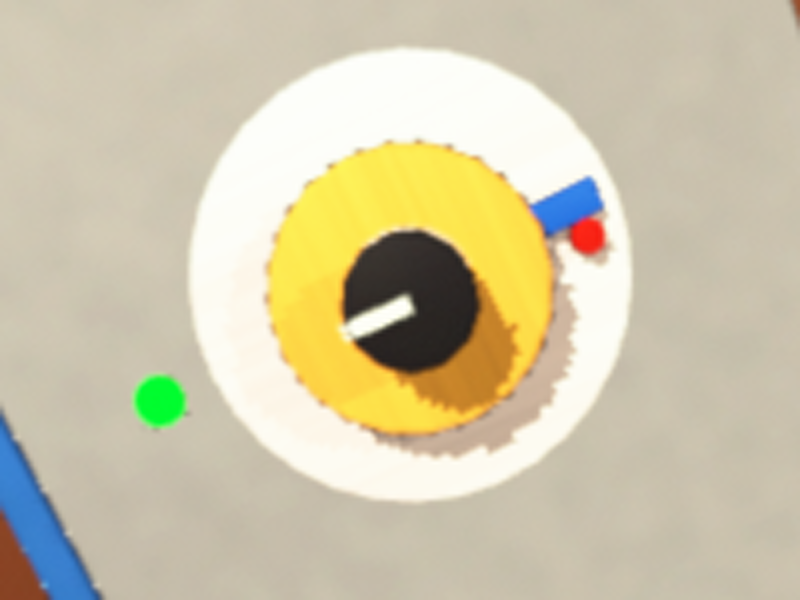

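The lug at (570,205) touches the post at (588,236). The white line (inner end (411,303), tip (346,331)) points near the dot at (160,401).

Run:
```python
from h import *
import json
o=json.load(open('w3.json'))
im=cv2.imread('pics/w3_full.png')[68:218,172:372].astype(int)
# line & dial blobs by threshold
b=im.max(2);f=lambda M:(np.array(np.nonzero(M))[::-1].mean(1))
yy,xx=np.mgrid[:150,:200];near=np.hypot(xx-102.5,yy-75)<19.5
sat=im.max(2)-im.min(2)
line=near&(b>150)&(sat<60);dark=(near&(b<90))|line
dot=(im[:,:,1]>200)&(im[:,:,2]<80)&(im[:,:,0]<120)
n,l,s,cc=cv2.connectedComponentsWithStats((near&(b<90)|line).astype(np.uint8));print(s)
Q=lambda p,z:onz('wrist',(p[0]+172,p[1]+68),z,o)[:2]
pts=np.argwhere(line)[:,::-1];W=np.array([Q(p,.17) for p in pts]);mu=W.mean(0);v=np.linalg.svd(W-mu)[2][0]
A=lambda d:np.degrees(np.arctan2(d[1],d[0]))%360
v=v if v[0]<0 else -v
cx=dict(disc=Q((410/4-.375,274/4-.375),.11),ring=Q((410/4-.375,288/4-.375),.138),dial=Q((410/4-.375,301/4-.375),.17))
D=Q(f(dot),.11);print(len(pts),'line dir',A(v),'mean',mu,'dot',D)
for k,c in cx.items():print(k,c,'dot az',A(D-c),'line mean az',A(mu-c),'tip az',A(Q((346/4-.375,331/4-.375),.17)-c))
```

```text
[[    0     0   200   150 29116]
 [   85    57    35    36   884]]
102 line dir 203.02661280980792 mean [0.63100723 0.09012879] dot [0.57222335 0.0906687 ]
disc [0.63754456 0.09142513] dot az 180.66346232944056 line mean az 191.21605787480246 tip az 187.42283384918903
ring [0.63686871 0.08997541] dot az 179.38555656957007 line mean az 178.5010325193774 tip az 181.55141752411836
dial [0.63663031 0.0894412 ] dot az 178.90816007955283 line mean az 173.02842922851858 tip az 179.21796208648084
```

Run:
```python
from h import *
import json
def run(fn,js,box,ctr,dotc):
    o=json.load(open(js));x0,y0=box
    im=cv2.imread(fn).astype(float)
    Q=lambda p,z:onz('wrist',p,z,o)[:2]
    A=lambda d:np.degrees(np.arctan2(d[1],d[0]))%360
    yy,xx=np.mgrid[:420,:560]
    for rad in (12,14,15.5):
        near=np.hypot(xx-ctr[0],yy-ctr[1])<rad
        w=np.clip(im.min(2)-80,0,None)*near
        P=np.argwhere(w>0)[:,::-1];ww=w[w>0]
        W=np.array([Q(p,.17) for p in P]);mu=(W*ww[:,None]).sum(0)/ww.sum()
        v=np.linalg.eigh(((W-mu)*ww[:,None]).T@(W-mu))[1][:,1]
        c=Q(ctr,.17)
        if v@(mu-c)<0:v=-v
        print(fn,rad,len(P),'line dir',A(v),'mean az',A(mu-c),np.linalg.norm(mu-c))
    print('dot az from dial centre',A(Q(dotc,.11)-c),c)
run('pics/w3_full.png','w3.json',(172,68),(410.5/4-.375+172,302/4-.375+68),(160/4-.375+172,401/4-.375+68))
run('pics/w2_full.png','w2.json',(173,62),(418/4-.375+173,325/4-.375+62),(421/4-.375+173,8/4-.375+62))
a=cv2.imread('pics/w3_full.png')[130:158,250:302]
cv2.imwrite('pics/z.png',cv2.resize(a,None,fx=14,fy=14,interpolation=cv2.INTER_CUBIC))
```

```text
pics/w3_full.png 12 74 line dir 178.23105561255468 mean az 180.3699546212757 0.004523704723474248
pics/w3_full.png 14 86 line dir 178.25633118451893 mean az 180.123408086153 0.005195547702830494
pics/w3_full.png 15.5 95 line dir 178.2439945215625 mean az 179.92124197287106 0.005825861115470627
dot az from dial centre 178.94701890837135 [0.63663594 0.08924018]
pics/w2_full.png 12 79 line dir 234.33867925737087 mean az 241.03838427287621 0.00414523241950091
pics/w2_full.png 14 91 line dir 234.49102772547684 mean az 239.9798839828622 0.004962677170379594
pics/w2_full.png 15.5 101 line dir 234.45498939781612 mean az 239.44765310590924 0.005472391680829323
dot az from dial centre 178.7264219067287 [0.63264734 0.08908105]
```

View pics/z.png

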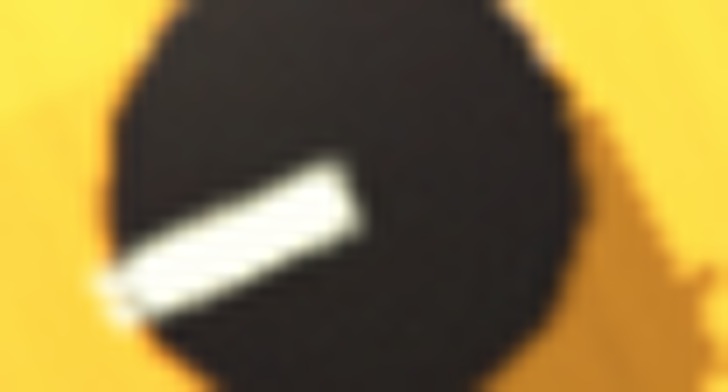

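The line's direction is 178.2° and the dot's is 178.9°, so they agree within about 1°. The ring is on its stop and the gripper is clear, so I'm handing in.

```bash
python3 -c "
from h import *
print(env.sign_off())"
```

```text
the job is handed in; nothing more can be done
None
```

I've handed in the job: drawer pushed to its hard stop, ring lug bearing on the red post at about 9 N, dial's white line within about 1° of the green dot, gripper clear, and nothing else on the desk or box deliberately touched (I took no final overview picture to check).

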